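# Weight down two glued patches on a boat panel

## Robot

A 6-joint arm with a two-finger parallel gripper is mounted at the origin on the work surface. World frame = base frame: x ahead of the robot, y to its left, z up, the work surface at z = 0. Lengths are in mm, angles in degrees, forces in N, time in s.
With the tool pointing down it reaches from about 250 to 725 mm from the base axis. Payload 4 kg.
Tool frame: the origin (TCP) lies at the very end of the fingers, on their centre line; the grasp point (between the pads) lies 19 mm behind it (robot.tcp_to_grasp is the distance from the TCP to the grasp point, in mm); z points along the fingers, y is the line along which they close (so a half turn about z gives the same grasp; the last joint's range is limited). The gripper opens to 85 mm and grips with 20 to 120 N. Pads are 22 mm wide; open, the fingers measure 114 mm over their backs; the gripper's body (76 mm by 85 mm) begins 54 mm behind the grasp point. The pads swing forward as they close: fully open they stand 13 mm farther back than shut.
Start: joints at [66.119, 13.785, 0.286, 76.501, 0, 90], TCP at [202.416, 457.195, 231.306] pointing down, gripper open.
Joint ranges: [-155.79, 155.79], [-60.16, 107.12], [-62.33, 73.08], [-114, 123.19], [-81.49, 82.49], [-180, 180]. Speed limits (degrees/s): [159.86, 159.86, 180, 180, 180, 180].

## Interface

Orientations are given as a 3x3 rotation matrix whose columns are the frame's x, y, z axes.
In Python, from bench import robot gives the robot as it stands.
- The arm moves only by the tool drive_tool, never from a script. Its argument "plan" is a list of rows, each a list of 3 entries, a list of its own where there are three numbers: the shift along the tool's x, y, z in cm, then the turn, a rotation vector about the tool's x, y, z in rad, then the gripper command: -1 is shut, 1 is fully open, values between are in proportion. A call has 1 to 10 rows; each row is the pose to reach, as a shift and turn from the pose commanded when the call began, along the tool's axes at that moment; what a row does not reach only later rows make up. A row lasts 1/10 s, in which the tool goes at most 50 mm and 8.59 degrees, less where a joint would pass 70% of its speed; a pose out of reach is approached as far as the arm can. A call with a gripper value outside its range is refused whole. The fingers move at their own pace and stop on an object; the grip force is fixed at half the most. Time passes only in rows, so rows that repeat a pose let the fingers close. It gives the time, the measured TCP pose, the force, the opening and the grip force at its end, in the units of the state.
- robot.read_state(): the state, without advancing time (a new reading comes with each control period).
- robot.snapshot(name): name is "scene" or "side" or "wrist"; returns a dict with "color" (480x640x3 uint8, blue, green, red), "range_z" (480x640 float32, mm along the optical axis (not along the pixel's ray), 0 where there is no reading), "camera_matrix" (3x3 intrinsics, pixels), "R" (3x3) and "t" (3): a world point X has camera coordinates R X + t. Camera axes: x right, y down, z forward; pixel columns grow to the right and rows downward; lengths in mm; the calibration is good to about 2 mm. A picture is of the moment at which its call begins.
- robot.close_job(): hands the job in; it is judged then, once.
The state is a dict: "time": time; "q": joint angles; "joint_velocities": joint speeds; "joint_efforts": joint torques, N m; "eef_pos": TCP position; "ee_rot": TCP orientation; "ft_force": force on the tool from outside, world axes, zero at the start; "moment": the same for the moment, N m; "width": opening from 0.0 (shut) to 1.0 (fully open); "grasp_force": force on a finger pad.
Only numpy, scipy, OpenCV 4.12 (cv2) and the standard library are available. Lean on these libraries where they do the work, as an engineer would, in place of code of your own. Each camera call takes 0.05 s, during which the arm holds its last target. There are 200 camera calls.

## Task

Two veneer patches have just been stuck on the plywood panel and must be pressed while they set: first lay the round wooden pad on the round patch and the oblong pad lengthwise on the oblong patch, each centred so that it covers its patch. Next lay the batten flat on the panel midway between the two patches, centred and parallel to the panel's short sides, so that the pads cannot creep together. Only then stand the wide knobbed weight upright on the middle of the oblong pad and the tall slim weight upright on the middle of the round pad, and let go of everything.

Things in the scene. Friction and masses are not known exactly. Their poses are not given: they have to be found in the camera images.
- panel_mid (a point): Centre of the top face of the plywood panel, which is fixed flat on the bench: 220 mm (its x) by 300 mm (its y), 12 mm thick; this point is 12 mm above the bench. z up. The panel lies on the left or the right half of the bench, turned by up to 15 degrees. The patches lie 95 mm from this point along the panel's +y and -y, one each, which on which side varies. A thin red pencil, 7 mm high, lies loose on the panel along its far edge (about 90 mm from the centre along its +x).
- round_patch_top (a point): Dark round veneer patch, 44 mm in diameter, standing 2 mm proud of the panel, fixed; the point is the centre of its top face, 14 mm above the bench. z up.
- oblong_patch_top (a point): Dark rectangular veneer patch, 72 mm long (its x, which runs along the panel's x) by 36 mm wide (its y), standing 2 mm proud of the panel, fixed; the point is the centre of its top face, 14 mm above the bench. z up.
- round_pad_center (a point): Loose pale wooden disc, 62 mm in diameter, 24 mm thick, about 55 g, lying flat; the point is its centre, 12 mm above its underside. All five loose things start upright or flat on the 4 mm thick dark green bench mat (fixed), beside the panel, at least 120 mm apart from centre to centre, in any order.
- oblong_pad_center (a point): Loose pale rectangular wooden block, 90 mm long (its x), 54 mm wide (its y), 24 mm thick, about 85 g, lying flat; the point is its centre, 12 mm above its underside. At the start its x is within 20 degrees of the world x.
- batten_center (a point): Loose square wooden batten, 120 mm long (its x), 32 mm by 32 mm in section, about 85 g, lying down; the point is its centre, 16 mm above its underside. At the start its x is within 20 degrees of the world x. To be laid with its x along the panel's x.
- wide_weight_center (a point): Loose steel weight, about 0.7 kg, standing upright, 58 mm high in all: a disc 64 mm in diameter and 26 mm high, a thin neck, and a round knob on top 28 mm in diameter from 36 to 58 mm above the underside. The point lies on its axis, 29 mm above its underside (the middle of the knob is 18 mm above this point). z up along the axis.
- tall_weight_center (a point): Loose plain steel cylinder used as a weight, about 0.6 kg, standing upright, 40 mm in diameter, 70 mm high; the point is its centre, 35 mm above its underside. z up along the axis.
Mind the look-alikes: they are no part of the job. What is shaped like the part that bears wide_weight_center but blue or green is not meant.

How it is judged:
By the outcome, as a careful person would: the job done as asked, in the order asked, and still so for the second after the job is handed in, with the robot touching nothing.
It also fails if it takes over 128 s, if anything falls off the work surface, if the arm or the gripper's body presses on something with over 40 N, if the wrist force passes 120 N, or if a joint passes its speed limit or range.

## Working session

There is one attempt and no reset: what is moved stays moved. The work goes in short steps, Python scripts to look and compute and a tool call to move; the robot and the scene stay as the last step left them, time stands still between calls to the robot, and variables do not carry over. Pictures are saved under pics/ and viewed, at most 14 in all, crops included, and the job is handed in when it is done.

Besides the shell and the picture viewer there is one more tool, called after "Request:" as name(argument=value, ...), one argument or row to a line, values as JSON. drive_tool: Moves the arm, as the interface text tells. Its arguments: {"type":"object","properties":{"plan":{"type":"array"}},"required":["plan"]}

```bash
mkdir -p pics; ls; cat > snap.py <<'E'
import sys,cv2,pickle
from bench import robot
for n in sys.argv[2:]:
    s=robot.snapshot(n); pickle.dump(s,open(f'{sys.argv[1]}_{n}.pkl','wb')); cv2.imwrite(f'pics/{sys.argv[1]}_{n}.png',s['color'])
E
python3 snap.py a scene side; python3 -c "
from bench import robot
s=robot.read_state();print(s)"
```

```text
pics
{'time': 0.1, 'q': array([ 6.61193431e+01,  1.38270228e+01,  2.21696215e-01,  7.65013257e+01,
       -1.18231773e-03,  9.00007018e+01]), 'joint_velocities': array([ 0.05784657, -0.16832055,  0.28220787, -0.00633703,  0.07916642,
        0.01989178]), 'joint_efforts': array([ 1.27885100e-04, -3.73138583e+01,  2.53009862e+01,  1.08595353e-02,
        5.11927124e-05,  1.45708793e-05]), 'eef_pos': array([202.19524981, 456.68023475, 230.51121573]), 'ee_rot': array([[-9.14385736e-01,  4.04843410e-01, -7.34700186e-04],
       [ 4.04844076e-01,  9.14384136e-01, -1.71042996e-03],
       [-2.06581007e-05, -1.86143177e-03, -9.99998267e-01]]), 'ft_force': array([ 0.06873375,  0.53329001, -0.69216932]), 'moment': array([ 0.01306632, -0.04070601, -0.08696013]), 'grasp_force': 0.0, 'width': 0.9960649747130319}
```

View pics/a_scene.png

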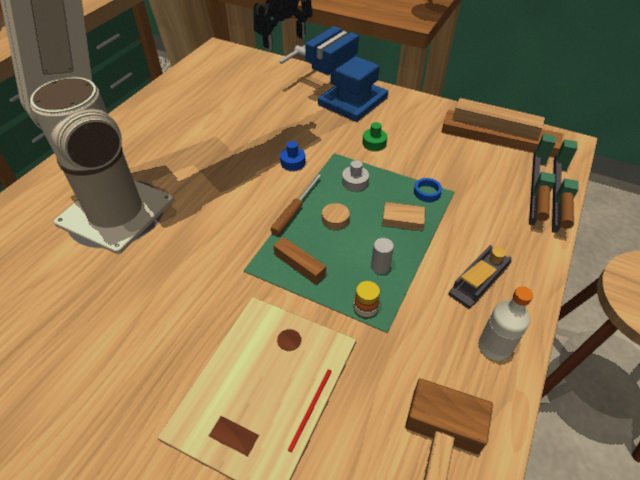

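View pics/a_side.png

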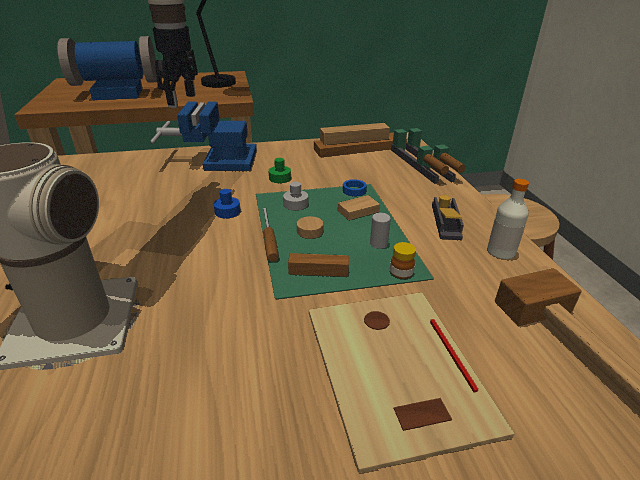

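The panel is in front, lower half of the scene image. Round patch is at (289,340), oblong patch at (234,436) and the pencil at (310,410). On the mat are the steel wide weight (355,176), round pad (335,216), oblong pad (404,216), batten (300,260) and tall cylinder (383,256). The knobbed candidates are blue (292,157), green (375,137) and grey steel (355,176). The grey one standing on the mat fits.

```bash
cat > loc.py <<'E'
import numpy as np,cv2,pickle,sys
def world(s):
    K=s['camera_matrix'];v,u=np.mgrid[0:480,0:640];z=s['range_z'].astype(float)
    P=np.stack([(u-K[0,2])/K[0,0]*z,(v-K[1,2])/K[1,1]*z,z],-1)
    return (P-s['t'])@s['R']
def ray(s,uv,h):
    K=s['camera_matrix'];uv=np.atleast_2d(np.asarray(uv,float))
    d=np.c_[(uv[:,0]-K[0,2])/K[0,0],(uv[:,1]-K[1,2])/K[1,1],np.ones(len(uv))]@s['R']
    c=-s['R'].T@s['t'];return (c+d*((h-c[2])/d[:,2])[:,None])[:,:2]
def comps(s,mask,h,amin=40):
    n,l,st,ce=cv2.connectedComponentsWithStats(mask.astype(np.uint8),connectivity=4)
    for i in range(1,n):
        if st[i,4]<amin: continue
        c,_=cv2.findContours((l==i).astype(np.uint8),cv2.RETR_EXTERNAL,cv2.CHAIN_APPROX_NONE)
        c=max(c,key=len)
        p=ray(s,c[:,0],h).astype(np.float32)
        (cx,cy),(w,hh),a=cv2.minAreaRect(p)
        allp=ray(s,np.argwhere(l==i)[:,::-1],h)
        b=cv2.boxPoints(((cx,cy),(w,hh),a)); e=b[1]-b[0]; f=b[2]-b[1]
        e=e if np.hypot(*e)>np.hypot(*f) else f
        yield dict(px=ce[i].round(),n=st[i,4],rect=np.round([cx,cy],1),size=np.round(sorted([w,hh]),1),ang=round((np.degrees(np.arctan2(e[1],e[0]))+90)%180-90,1),mean=allp.mean(0).round(1))
E
cat > m1.py <<'E'
from loc import *
t=sys.argv[1]
for n in sys.argv[2:]:
    s=pickle.load(open(f'{t}_{n}.pkl','rb'));W=world(s);X,Y,Z=W[...,0],W[...,1],W[...,2]
    ok=(s['range_z']>0)&(np.hypot(X,Y)<800)&(np.hypot(X,Y)>200)&(X>0)
    for h in (28,36,62,74):
        print(n,h)
        for c in comps(s,ok&(abs(Z-h)<3),h): print(*[f'{k}={v}' for k,v in c.items()])
    hsv=cv2.cvtColor(s['color'],cv2.COLOR_BGR2HSV)
    print('panel')
    for c in comps(s,ok&(Z>6)&(Z<20),12,1500): print(c)
    dark=ok&(Z>6)&(Z<20)&(hsv[...,2]<130)
    for c in comps(s,dark,14,100): print('patch',c)
E
python3 m1.py a scene side
```

```text
scene 28
px=[359. 102.] n=72 rect=[326.8 627. ] size=[56.2 59.4] ang=-89.80000305175781 mean=[334.6 620.3]
px=[375. 137.] n=170 rect=[434.1 495.7] size=[54.9 62.1] ang=27.0 mean=[434.5 493.9]
px=[293. 157.] n=198 rect=[283.5 331.3] size=[54.9 59.2] ang=39.099998474121094 mean=[285.3 328.3]
px=[355. 181.] n=119 rect=[458.7 317.4] size=[33.2 54.8] ang=12.0 mean=[457.1 316.8]
px=[286. 215.] n=257 rect=[368.7 148. ] size=[ 21. 108.] ang=87.69999694824219 mean=[367.8 145.9]
px=[404. 213.] n=687 rect=[598.8 268.1] size=[57.5 89.5] ang=16.600000381469727 mean=[598.4 268.5]
px=[336. 213.] n=426 rect=[463.9 200.3] size=[60.  61.1] ang=-82.9000015258789 mean=[463.7 199.3]
px=[297. 264.] n=46 rect=[456.6  34.1] size=[ 3.9 66.2] ang=-14.800000190734863 mean=[455.7  34.2]
scene 36
px=[350.  98.] n=46 rect=[303.4 614.3] size=[22.  72.8] ang=2.4000000953674316 mean=[307.1 613.8]
px=[300. 256.] n=721 rect=[453.3  49.4] size=[ 33.6 120.4] ang=-14.5 mean=[454.5  49.4]
px=[368. 307.] n=72 rect=[626.7   1. ] size=[15.9 38.4] ang=34.599998474121094 mean=[6.265e+02 2.000e-01]
scene 62
px=[356. 164.] n=80 
[... 6917 characters left out ...]

patch {'px': array([376., 320.]), 'n': np.int32(374), 'rect': array([ 520.3, -114.8]), 'size': array([44. , 44.5]), 'ang': np.float32(79.1), 'mean': array([ 520.3, -115.6])}
patch {'px': array([453., 357.]), 'n': np.int32(204), 'rect': array([ 614.3, -209.4]), 'size': array([  8.5, 152.8]), 'ang': np.float32(-87.5), 'mean': array([ 613.5, -216.7])}
patch {'px': array([422., 414.]), 'n': np.int32(1228), 'rect': array([ 526. , -304.5]), 'size': array([38. , 72.8]), 'ang': np.float32(2.3), 'mean': array([ 525.7, -305.2])}
patch {'px': array([433., 453.]), 'n': np.int32(359), 'rect': array([ 525.1, -362.1]), 'size': array([  8.3, 217. ]), 'ang': np.float32(0.3), 'mean': array([ 519.5, -362.1])}
```

```bash
python3 -c "
import cv2
i=cv2.imread('pics/a_scene.png')[120:330,240:480]
cv2.imwrite('pics/crop1.png',cv2.resize(i,None,fx=2.8,fy=2.8,interpolation=2))"
```

```text
(no output)
```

View pics/crop1.png

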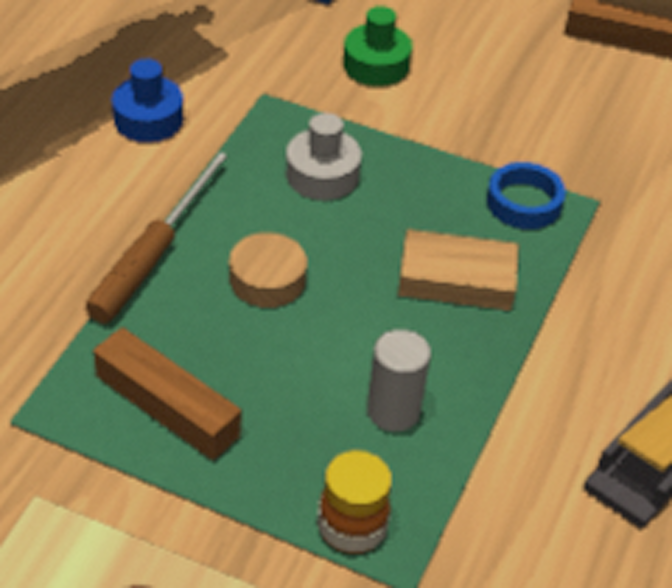

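```bash
cat > go.py <<'E'
import sys,numpy as np
from scipy.spatial.transform import Rotation as Ro
from bench import robot
s=robot.read_state();p=s['eef_pos'];R=s['ee_rot']
print('t',round(s['time'],2),'p',p.round(1),'yaw',round(np.degrees(np.arctan2(R[1,1],R[0,1])),2),'w',round(s['width'],3),'F',s['ft_force'].round(1),'q',s['q'].round(0))
for i in range(1,len(sys.argv),4):
    x,y,z,a=map(float,sys.argv[i:i+4]);a=np.radians(a)
    Y=np.array([np.cos(a),np.sin(a),0]);Z=np.array([0,0,-1.]);Rt=np.c_[np.cross(Y,Z),Y,Z]
    print('shift',(R.T@(np.array([x,y,z])-p)/10).round(2),'turn',Ro.from_matrix(R.T@Rt).as_rotvec().round(3))
E
python3 go.py 440 200 200 90
```

```text
t 0.1 p [202.2 456.7 230.5] yaw 66.12 w 0.996 F [ 0.1  0.5 -0.7] q [66. 14.  0. 77. -0. 90.]
shift [-32.14 -13.84   3.08] turn [-0.002 -0.    -0.417]
```

Request:
drive_tool(
  plan=[
    [[-32.1,-13.8,3.1],[0,0,-0.417],0.8],
    [[-32.1,-13.8,3.1],[0,0,-0.417],0.8],
    [[-32.1,-13.8,3.1],[0,0,-0.417],0.8],
    [[-32.1,-13.8,3.1],[0,0,-0.417],0.8],
    [[-32.1,-13.8,3.1],[0,0,-0.417],0.8],
    [[-32.1,-13.8,3.1],[0,0,-0.417],0.8],
    [[-32.1,-13.8,3.1],[0,0,-0.417],0.8],
    [[-32.1,-13.8,3.1],[0,0,-0.417],0.8],
    [[-32.1,-13.8,3.1],[0,0,-0.417],0.8],
    [[-32.1,-13.8,3.1],[0,0,-0.417],0.8],
  ],
)

```text
time: 1.1
eef_pos: [439.7, 200.7, 199.8]
ee_rot: [[-1.0, 0.001, -0.001], [0.001, 1.0, -0.0], [0.001, -0.0, -1.0]]
ft_force: [0.9, -0.2, 0.9]
width: 0.899
grasp_force: 0.0
```

```bash
python3 snap.py b wrist; python3 go.py 462.5 200 60 90; python3 m1.py b wrist
```

```text
t 1.15 p [439.5 201.3 200. ] yaw 90.03 w 0.901 F [-0.9  0.4 -0.6] q [25. 13. -6. 72.  0. 25.]
shift [-2.32 -0.14 14.  ] turn [ 0.    -0.001  0.001]
wrist 28
px=[507.  19.] n=2398 rect=[296.7 338.7] size=[28.3 62.8] ang=90.0 mean=[295.1 337.7]
px=[259. 121.] n=3096 rect=[366.8 153.8] size=[ 20.3 103.4] ang=90.0 mean=[366.4 153. ]
px=[165. 218.] n=382 rect=[452.2  70.4] size=[ 28.7 122.5] ang=-0.800000011920929 mean=[445.5  70.8]
px=[479. 221.] n=2331 rect=[449.9 337.9] size=[63.4 63.4] ang=57.400001525878906 mean=[447.  333.8]
px=[325. 238.] n=3866 rect=[462.  204.8] size=[60.7 60.7] ang=42.79999923706055 mean=[461.6 204.7]
px=[398. 372.] n=4543 rect=[596.2 273.7] size=[53.5 90.8] ang=16.5 mean=[594.1 273.7]
px=[247. 368.] n=160 rect=[591.  131.4] size=[17.5 38.5] ang=71.5 mean=[588.6 132.1]
wrist 36
px=[145. 225.] n=5402 rect=[451.8  56.3] size=[ 32.4 119.3] ang=-14.600000381469727 mean=[449.   56.6]
px=[246. 373.] n=167 rect=[591.4 131.6] size=[17.2 38.6] ang=69.80000305175781 mean=[588.6 132.1]
wrist 62
px=[502. 236.] n=1042 rect=[450.4 338.5] size=[27.3 28.4] ang=65.0999984741211 
[... 1391 characters left out ...]
y([436.7, 316.4])}
patch {'px': array([326., 204.]), 'n': np.int32(163), 'rect': array([437.7, 205.6]), 'size': array([14.2, 49.8]), 'ang': np.float32(87.9), 'mean': array([435.5, 205.3])}
patch {'px': array([  3., 298.]), 'n': np.int32(207), 'rect': array([524. , -92.9]), 'size': array([ 7.3, 32.1]), 'ang': np.float32(-12.9), 'mean': array([523.7, -93.6])}
patch {'px': array([385., 328.]), 'n': np.int32(439), 'rect': array([554.9, 261.4]), 'size': array([ 9.1, 54.2]), 'ang': np.float32(-73.2), 'mean': array([554.7, 261.5])}
patch {'px': array([250., 359.]), 'n': np.int32(327), 'rect': array([591.2, 131.8]), 'size': array([23.2, 38.9]), 'ang': np.float32(69.0), 'mean': array([588.1, 132.3])}
```

View pics/b_wrist.png

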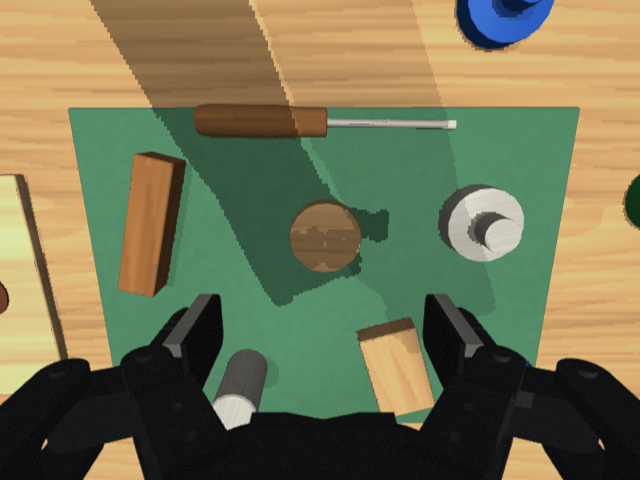

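The wrist picture shows the round pad at (325,238) between the open fingers, with batten, wide weight, oblong pad and tall weight around it. The wrist y readings are about 5 mm higher than the fixed cameras', so I'll recheck once the arm has settled and is lower.

Request:
drive_tool(
  plan=[
    [[-2.3,0.0,5],[0,0,0],0.8],
    [[-2.3,0.0,9],[0,0,0],0.8],
    [[-2.3,0.0,11],[0,0,0],0.8],
    [[-2.3,0.0,12],[0,0,0],0.8],
    [[-2.3,0.0,12],[0,0,0],0.8],
    [[-2.3,0.0,12],[0,0,0],0.8],
  ],
)

```text
time: 1.75
eef_pos: [463.6, 202.1, 81.6]
ee_rot: [[-1.0, -0.002, 0.002], [-0.002, 1.0, 0.001], [-0.002, 0.001, -1.0]]
ft_force: [0.0, -0.3, 0.7]
width: 0.898
grasp_force: 0.0
```

```bash
python3 snap.py c wrist scene side; python3 go.py 462 201 4 90; python3 m1.py c wrist | head -8; python3 - <<'E'
import pickle
s=pickle.load(open('c_wrist.pkl','rb'));print(-s['R'].T@s['t'],s['R'].round(3).tolist(),s['camera_matrix'][0])
E
python3 -c "
import cv2
cv2.imwrite('pics/crop2.png',cv2.resize(cv2.imread('pics/c_scene.png')[120:330,240:480],None,fx=2.8,fy=2.8))"
```

```text
t 1.9 p [464.2 201.9  82.1] yaw 90.04 w 0.901 F [-0.2 -0.6  0. ] q [ 23.  21. -13.  55.   0.  23.]
shift [ 0.25 -0.1   7.8 ] turn [0.001 0.003 0.001]
wrist 28
px=[213.  65.] n=8818 rect=[366.9 154. ] size=[ 19.5 103.8] ang=89.4000015258789 mean=[366.7 152.8]
px=[ 70. 225.] n=1540 rect=[453.1  69.9] size=[ 31.6 123.8] ang=-1.0 mean=[445.9  71.2]
px=[566. 230.] n=5918 rect=[449.7 336.2] size=[61.5 63.8] ang=-22.5 mean=[446.8 332.2]
px=[324. 255.] n=9492 rect=[462.  204.7] size=[60.2 60.8] ang=23.0 mean=[461.1 204.6]
px=[565. 217.] n=50 rect=[439.3 330.5] size=[2.6 9.3] ang=-79.9000015258789 mean=[439.3 330.3]
px=[412. 411.] n=987 rect=[556.2 254.9] size=[28.6 30.8] ang=66.69999694824219 mean=[561.1 258.9]
wrist 36
[393.11920415 203.4384089  223.45589645] [[-0.002, 1.0, 0.002], [0.961, 0.001, 0.277], [0.277, 0.003, -0.961]] [385.04876923   0.         322.53107487]
```

View pics/c_wrist.png

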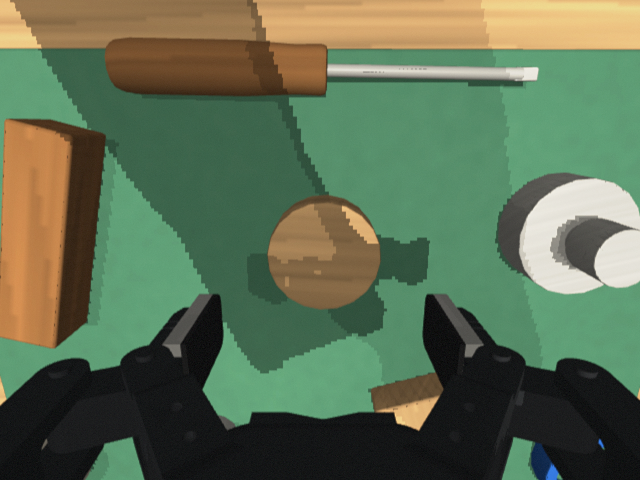

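The pad is at (324,255), centred between the fingers (mid column 323), so its true y is about 202. I'll descend and grip.

Request:
drive_tool(
  plan=[
    [[0.2,0.0,4],[0,0,0],0.8],
    [[0.2,0.0,6.5],[0,0,0],0.8],
    [[0.2,0.0,7.5],[0,0,0],0.8],
    [[0.2,0,7.8],[0,0,0],0.8],
    [[0.2,0,7.8],[0,0,0],-0.2],
    [[0.2,0,7.8],[0,0,0],-0.2],
    [[0.2,0,7.8],[0,0,0],-0.2],
    [[0.2,0,7.8],[0,0,0],-0.2],
    [[0.2,0,7.8],[0,0,0],-0.2],
    [[0.2,0,7.8],[0,0,0],-0.2],
  ],
)

```text
time: 2.9
eef_pos: [462.5, 201.6, 3.9]
ee_rot: [[-1.0, -0.0, 0.003], [-0.0, 1.0, 0.001], [-0.003, 0.001, -1.0]]
ft_force: [-0.7, 0.0, 6.9]
width: 0.704
grasp_force: 65.3
```

```bash
python3 go.py 462 201 150 90 500 -116 170 90
```

```text
t 2.9 p [462.5 201.6   3.9] yaw 90.01 w 0.704 F [-0.7  0.   6.9] q [ 24.  27. -19.  45.  -0.  24.]
shift [ 1.000e-02 -4.000e-02 -1.461e+01] turn [0.001 0.003 0.   ]
shift [ -3.8  -31.74 -16.64] turn [0.001 0.003 0.   ]
```

Request:
drive_tool(
  plan=[
    [[0,0,-4],[0,0,0],-0.2],
    [[0,0,-9],[0,0,0],-0.2],
    [[0,-2,-14],[0,0,0],-0.2],
    [[-2,-7,-16.5],[0,0,0],-0.2],
    [[-4,-12,-16.5],[0,0,0],-0.2],
    [[-7.5,-17,-16.5],[0,0,0],-0.2],
    [[-7.5,-22,-16.5],[0,0,0],-0.2],
    [[-7.5,-27,-16.5],[0,0,0],-0.2],
    [[-7.5,-30,-16.5],[0,0,0],-0.2],
    [[-7.5,-31.7,-16.5],[0,0,0],-0.2],
  ],
)

```text
time: 3.9
eef_pos: [535.8, -120.2, 167.3]
ee_rot: [[-1.0, 0.005, 0.0], [0.005, 1.0, -0.001], [-0.0, -0.001, -1.0]]
ft_force: [0.4, 0.8, -0.2]
width: 0.703
grasp_force: 65.2
```

Request:
drive_tool(
  plan=[
    [[0,0,0],[0,0,0],-0.2],
    [[0,0,0],[0,0,0],-0.2],
    [[0,0,0],[0,0,0],-0.2],
  ],
)

```text
time: 4.2
eef_pos: [536.0, -114.8, 167.3]
ee_rot: [[-1.0, -0.002, -0.0], [-0.002, 1.0, 0.001], [0.0, 0.001, -1.0]]
ft_force: [-0.6, 0.4, -0.6]
width: 0.703
grasp_force: 65.2
```

```bash
python3 snap.py d wrist; python3 go.py; python3 m1.py d wrist | grep -A9 panel;  python3 - <<'E'
import pickle
s=pickle.load(open('d_wrist.pkl','rb'));print(-s['R'].T@s['t'])
E
```

```text
t 4.25 p [ 536.1 -114.6  167.3] yaw 90.12 w 0.701 F [-0.2 -0.5 -1.7] q [-12.  21.   1.  70.   0. -12.]
panel
{'px': array([534.,  95.]), 'n': np.int32(1586), 'rect': array([447.8,  40. ]), 'size': array([  7.3, 121.2]), 'ang': np.float32(-14.7), 'mean': array([445.6,  40.5])}
{'px': array([189., 171.]), 'n': np.int32(92218), 'rect': array([ 524.2, -207.5]), 'size': array([218.2, 297.8]), 'ang': np.float32(-88.3), 'mean': array([ 503. , -216.4])}
patch {'px': array([534.,  95.]), 'n': np.int32(1586), 'rect': array([447.9,  38.9]), 'size': array([  7.2, 120.4]), 'ang': np.float32(-14.7), 'mean': array([445.7,  39.4])}
patch {'px': array([312., 204.]), 'n': np.int32(9693), 'rect': array([ 525.6, -124. ]), 'size': array([ 76.1, 131.3]), 'ang': np.float32(-89.9), 'mean': array([ 525.8, -121.3])}
patch {'px': array([ 80., 204.]), 'n': np.int32(4253), 'rect': array([ 526.8, -301.6]), 'size': array([37.4, 71.3]), 'ang': np.float32(1.7), 'mean': array([ 525.6, -301.8])}
patch {'px': array([594., 287.]), 'n': np.int32(608), 'rect': array([596.7, 114.6]), 'size': array([25.1, 39.1]), 'ang': np.float32(-29.4), 'mean': array([595.1, 112.7])}
patch {'px': array([466., 294.]), 'n': np.int32(377), 'rect': array([602.4,   9.3]), 'size': array([19.9, 44.9]), 'ang': np.float32(-54.8), 'mean': array([600.9,   6.8])}
patch {'px': array([161., 308.]), 'n': np.int32(247), 'rect': array([ 614.2, -248.8]), 'size': array([ 3.1, 71.2]), 'ang': np.float32(-89.1), 'mean': array([ 614.1, -248.7])}
[ 465.84574592 -113.44130839  309.3445473 ]
```

View pics/d_wrist.png

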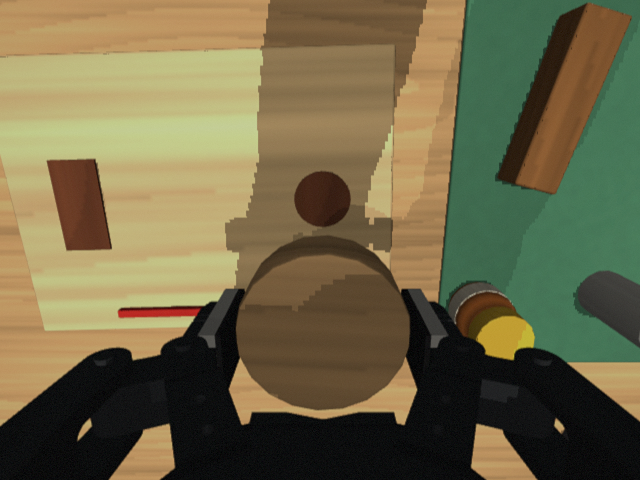

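The patch (322,199) is in line with the held pad (centre column 323), which puts its y at about -115. That agrees with the corrected camera estimate.

```bash
python3 go.py 521.3 -115 14.3 91.7
```

```text
t 4.25 p [ 536.1 -114.6  167.3] yaw 90.12 w 0.701 F [-0.2 -0.5 -1.7] q [-12.  21.   1.  70.   0. -12.]
shift [ 1.47 -0.05 15.3 ] turn [ 0.    -0.    -0.028]
```

Request:
drive_tool(
  plan=[
    [[1.5,0,4],[0,0,-0.028],-0.2],
    [[1.5,0,8],[0,0,-0.028],-0.2],
    [[1.5,0,11],[0,0,-0.028],-0.2],
    [[1.5,0,13],[0,0,-0.028],-0.2],
    [[1.5,0,14],[0,0,-0.028],-0.2],
    [[1.5,0,14.3],[0,0,-0.028],-0.2],
    [[1.5,0,14.3],[0,0,-0.028],-0.2],
  ],
)

```text
time: 4.95
eef_pos: [521.7, -115.4, 24.8]
ee_rot: [[-1.0, -0.029, 0.001], [-0.029, 1.0, -0.0], [-0.001, -0.0, -1.0]]
ft_force: [-0.7, -0.5, 0.3]
width: 0.709
grasp_force: 65.2
```

```bash
python3 go.py 521.3 -115 14.2 91.7
```

```text
t 4.95 p [ 521.7 -115.4   24.8] yaw 91.68 w 0.709 F [-0.7 -0.5  0.3] q [-12.  28. -12.  50.   0. -14.]
shift [0.04 0.04 1.06] turn [-0.     0.001 -0.   ]
```

Lower gently, release and rise.

Request:
drive_tool(
  plan=[
    [[0,0,0.5],[0,0,0],-0.2],
    [[0,0,0.9],[0,0,0],-0.2],
    [[0,0,1.05],[0,0,0],-0.2],
    [[0,0,1.05],[0,0,0],-0.2],
    [[0,0,1.05],[0,0,0],0.7],
    [[0,0,1.05],[0,0,0],0.7],
    [[0,0,1.05],[0,0,0],0.7],
    [[0,0,-1.5],[0,0,0],0.7],
    [[0,0,-6],[0,0,0],0.7],
    [[0,0,-11],[0,0,0],0.7],
  ],
)

```text
time: 5.95
eef_pos: [519.7, -115.6, 134.2]
ee_rot: [[-1.0, -0.028, -0.004], [-0.028, 1.0, 0.001], [0.004, 0.001, -1.0]]
ft_force: [1.3, -0.8, 0.4]
width: 0.851
grasp_force: 0.0
```

```bash
python3 go.py 597 269.5 150 106.8
```

```text
t 5.95 p [ 519.7 -115.6  134.2] yaw 91.62 w 0.851 F [ 1.3 -0.8  0.4] q [-13.  21.  -4.  65.   0. -14.]
shift [-8.81 38.28 -1.57] turn [ 0.002 -0.004 -0.265]
```

Request:
drive_tool(
  plan=[
    [[-2,4,-1.5],[0,0,-0.05],0.7],
    [[-4,9,-1.5],[0,0,-0.15],0.7],
    [[-6,14,-1.5],[0,0,-0.265],0.7],
    [[-8,19,-1.5],[0,0,-0.265],0.7],
    [[-8.8,24,-1.5],[0,0,-0.265],0.7],
    [[-8.8,29,-1.5],[0,0,-0.265],0.7],
    [[-8.8,34,-1.5],[0,0,-0.265],0.7],
    [[-8.8,37,-1.5],[0,0,-0.265],0.7],
    [[-8.8,38.4,-1.5],[0,0,-0.265],0.7],
    [[-8.8,38.4,-1.5],[0,0,-0.265],0.7],
  ],
)

```text
time: 6.95
eef_pos: [597.7, 272.6, 148.8]
ee_rot: [[-0.956, -0.293, -0.0], [-0.293, 0.956, -0.0], [0.0, -0.0, -1.0]]
ft_force: [-0.9, -0.3, -0.4]
width: 0.848
grasp_force: 0.0
```

```bash
python3 snap.py e scene wrist; python3 go.py 597 270.5 4 106.8; python3 m1.py e wrist | grep '9[0-9]\.' | head;python3 m1.py e scene | head -30|grep -E "62|-1[12]"
```

```text
t 7.05 p [598.1 269.4 149. ] yaw 106.78 w 0.845 F [-0.7  0.6 -0. ] q [24. 34. 19. 75. -0.  7.]
shift [ 0.07  0.15 14.5 ] turn [-0.001 -0.001 -0.   ]
px=[137. 169.] n=218 rect=[595.4 138.4] size=[14.1 37.3] ang=36.29999923706055 mean=[594.4 140.4]
px=[325. 225.] n=9194 rect=[597.6 274.1] size=[53.5 89.2] ang=16.5 mean=[595.6 273.5]
px=[131. 170.] n=241 rect=[595.5 137.7] size=[16. 38.] ang=37.400001525878906 mean=[594.7 140.2]
px=[111. 176.] n=330 rect=[596.1 138.5] size=[15.9 37.6] ang=33.0 mean=[595.  140.6]
patch {'px': array([147., 168.]), 'n': np.int32(456), 'rect': array([597.5, 138.7]), 'size': array([19.7, 39.1]), 'ang': np.float32(28.5), 'mean': array([595.5, 141. ])}
patch {'px': array([476., 296.]), 'n': np.int32(407), 'rect': array([617.1, 404.1]), 'size': array([14.4, 38.6]), 'ang': np.float32(1.0), 'mean': array([619.1, 404.9])}
px=[362. 101.] n=46 rect=[342.8 628.5] size=[23.9 45.6] ang=48.79999923706055 mean=[341.  627.9]
px=[367. 310.] n=52 rect=[625.6  -0.9] size=[15.5 41.5] ang=27.100000381469727 mean=[624.7  -2.2]
px=[366. 305.] n=95 rect=[619.3   6.2] size=[30.4 45.4] ang=12.100000381469727 mean=[621.3   2.6]
px=[288. 334.] n=654 rect=[ 522.7 -117.7] size=[59.1 63.1] ang=-59.400001525878906 mean=[ 522.8 -118.3]
scene 62
patch {'px': array([373., 145.]), 'n': np.int32(102), 'rect': array([434.9, 479.3]), 'size': array([33.3, 62.1]), 'ang': np.float32(5.4), 'mean': array([438.2, 477.1])}
patch {'px': array([356., 187.]), 'n': np.int32(108), 'rect': array([462.3, 315.4]), 'size': array([35. , 62.2]), 'ang': np.float32(27.0), 'mean': array([462.2, 312. ])}
patch {'px': array([426., 197.]), 'n': np.int32(115), 'rect': array([621.5, 357.5]), 'size': array([32.6, 61.8]), 'ang': np.float32(10.7), 'mean': array([622.2, 354.9])}
patch {'px': array([462., 292.]), 'n': np.int32(357), 'rect': array([774.4, 132. ]), 'size': array([44.1, 51. ]), 'ang': np.float32(79.7), 'mean': array([772.4, 129.3])}
```

View pics/e_scene.png

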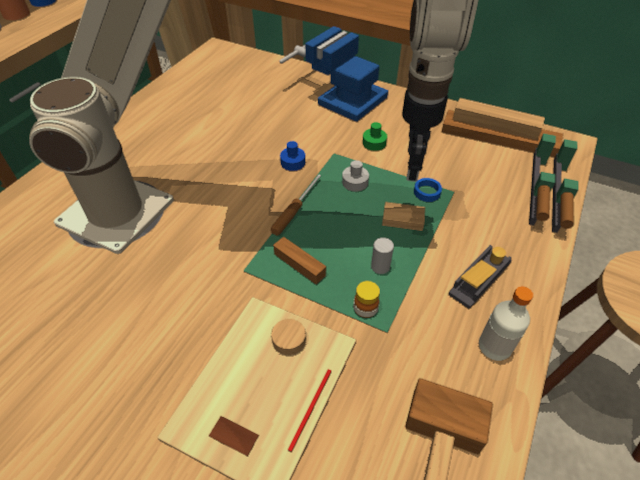

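The round pad sits on its patch (288,334), within about 1 mm of centre. The arm is over the oblong pad, so I'll descend.

Request:
drive_tool(
  plan=[
    [[0,0,4],[0,0,0],0.7],
    [[0,0,8],[0,0,0],0.7],
    [[0,0,11],[0,0,0],0.7],
    [[0,0,13],[0,0,0],0.7],
    [[0,0,14],[0,0,0],0.7],
    [[0,0,14.4],[0,0,0],0.7],
    [[0,0,14.4],[0,0,0],0.7],
  ],
)

```text
time: 7.75
eef_pos: [598.9, 269.4, 5.8]
ee_rot: [[-0.958, -0.288, 0.001], [-0.288, 0.958, 0.0], [-0.001, -0.0, -1.0]]
ft_force: [0.3, 0.1, 0.5]
width: 0.852
grasp_force: 0.0
```

Request:
drive_tool(
  plan=[
    [[0,0,0],[0,0,0],-0.3],
    [[0,0,0],[0,0,0],-0.3],
    [[0,0,0],[0,0,0],-0.3],
    [[0,0,0],[0,0,0],-0.3],
    [[0,0,0],[0,0,0],-0.3],
    [[0,0,0],[0,0,0],-0.3],
  ],
)

```text
time: 8.35
eef_pos: [599.8, 271.0, 7.5]
ee_rot: [[-0.957, -0.289, 0.004], [-0.289, 0.957, 0.001], [-0.004, 0.0, -1.0]]
ft_force: [-0.1, -0.5, 5.4]
width: 0.616
grasp_force: 66.3
```

```bash
python3 go.py 510 -305 165 91.7
```

```text
t 8.35 p [599.8 271.    7.5] yaw 106.8 w 0.616 F [-0.1 -0.5  5.4] q [24. 41.  8. 57. -0.  8.]
shift [ 25.18 -52.55 -15.86] turn [0.001 0.004 0.264]
```

Request:
drive_tool(
  plan=[
    [[0,0,-4],[0,0,0],-0.3],
    [[0,0,-9],[0,0,0],-0.3],
    [[1,-2,-14],[0,0,0],-0.3],
    [[3,-6,-15.8],[0,0,0.05],-0.3],
    [[5,-10.5,-15.8],[0,0,0.1],-0.3],
    [[7,-15,-15.8],[0,0,0.15],-0.3],
    [[9,-19.5,-15.8],[0,0,0.2],-0.3],
    [[11,-24,-15.8],[0,0,0.264],-0.3],
    [[13,-28,-15.8],[0,0,0.264],-0.3],
    [[15,-32,-15.8],[0,0,0.264],-0.3],
  ],
)

```text
time: 9.35
eef_pos: [546.4, -81.0, 163.4]
ee_rot: [[-1.0, -0.029, 0.0], [-0.029, 1.0, -0.0], [-0.0, -0.0, -1.0]]
ft_force: [0.8, -0.3, -1.2]
width: 0.617
grasp_force: 65.4
```

```bash
python3 go.py 540 -305 165 91.7
```

```text
t 9.35 p [546.4 -81.  163.4] yaw 91.68 w 0.617 F [ 0.8 -0.3 -1.2] q [ -8.  22.   1.  69.  -0. -10.]
shift [  1.3  -22.37  -0.16] turn [-0.  0. -0.]
```

Request:
drive_tool(
  plan=[
    [[0,-4,0],[0,0,0],-0.3],
    [[0,-9,0],[0,0,0],-0.3],
    [[1,-14,0],[0,0,0],-0.3],
    [[1,-18,0],[0,0,0],-0.3],
    [[1,-21,0],[0,0,0],-0.3],
    [[1,-22.4,0],[0,0,0],-0.3],
    [[1,-22.4,0],[0,0,0],-0.3],
    [[1,-22.4,0],[0,0,0],-0.3],
  ],
)

```text
time: 10.15
eef_pos: [543.6, -302.3, 163.0]
ee_rot: [[-1.0, -0.03, -0.001], [-0.03, 1.0, 0.001], [0.001, 0.001, -1.0]]
ft_force: [0.5, -0.2, -1.0]
width: 0.612
grasp_force: 65.4
```

```bash
python3 snap.py f wrist; python3 go.py 529 -305 40 91.7 529 -305 18 91.7; python3 m1.py f wrist | grep -E "patch|px=.*n=[0-9]{5}"
```

```text
t 10.2 p [ 543.7 -301.8  163.2] yaw 91.77 w 0.616 F [ 0.1  0.4 -0.6] q [-29.  30.  14.  74.   0. -31.]
shift [ 1.48 -0.29 12.32] turn [ 0.001 -0.001  0.001]
shift [ 1.47 -0.29 14.52] turn [ 0.001 -0.001  0.001]
patch {'px': array([415.,  43.]), 'n': np.int32(356), 'rect': array([ 418.2, -231.9]), 'size': array([  3.8, 117.2]), 'ang': np.float32(-88.2), 'mean': array([ 417. , -239.9])}
patch {'px': array([436.,  68.]), 'n': np.int32(555), 'rect': array([ 433.1, -228.6]), 'size': array([  4.5, 100. ]), 'ang': np.float32(-88.2), 'mean': array([ 432.8, -223.8])}
patch {'px': array([390.,  90.]), 'n': np.int32(3685), 'rect': array([ 448.3, -247.5]), 'size': array([ 21.9, 126.3]), 'ang': np.float32(-87.7), 'mean': array([ 448.1, -255.2])}
patch {'px': array([352., 172.]), 'n': np.int32(5804), 'rect': array([ 508. , -278.7]), 'size': array([ 36.1, 124.1]), 'ang': np.float32(89.9), 'mean': array([ 506.6, -278.8])}
patch {'px': array([536., 192.]), 'n': np.int32(509), 'rect': array([ 516.6, -132. ]), 'size': array([28.7, 62.1]), 'ang': np.float32(-17.3), 'mean': array([ 518.2, -137.6])}
patch {'px': array([478., 304.]), 'n': np.int32(353), 'rect': array([ 612.3, -171.8]), 'size': array([ 3.6, 75.9]), 'ang': np.float32(-88.3), 'mean': array([ 612.5, -169.1])}
patch {'px': array([484., 450.]), 'n': np.int32(438), 'rect': array([ 761.1, -140.7]), 'size': array([15.5, 36.9]), 'ang': np.float32(-83.7), 'mean': array([ 761.5, -142.6])}
```

View pics/f_wrist.png

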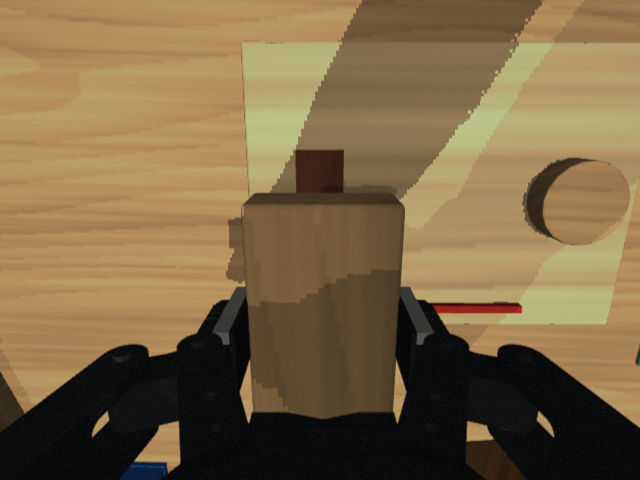

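The patch (centre column 320) is about 2.6 mm on the -y side of the held pad (323), so its y is about -304.6. That matches the plan.

Request:
drive_tool(
  plan=[
    [[1.5,-0.3,4],[0,0,0],-0.3],
    [[1.5,-0.3,8],[0,0,0],-0.3],
    [[1.5,-0.3,11],[0,0,0],-0.3],
    [[1.5,-0.3,12.5],[0,0,0],-0.3],
    [[1.5,-0.3,13.5],[0,0,0],-0.3],
    [[1.5,-0.3,13.5],[0,0,0],-0.3],
    [[1.5,-0.3,13.5],[0,0,0],-0.3],
  ],
)

```text
time: 10.9
eef_pos: [529.7, -306.4, 29.3]
ee_rot: [[-1.0, -0.03, 0.001], [-0.03, 1.0, -0.001], [-0.001, -0.001, -1.0]]
ft_force: [-0.5, -0.3, -0.4]
width: 0.615
grasp_force: 65.4
```

```bash
python3 go.py 529 -304.7 17.8 91.7
```

```text
t 10.9 p [ 529.7 -306.4   29.3] yaw 91.75 w 0.615 F [-0.5 -0.3 -0.4] q [-30.  35.   1.  56.   0. -32.]
shift [0.07 0.18 1.15] turn [-0.001  0.001  0.001]
```

Request:
drive_tool(
  plan=[
    [[0,0.1,0.5],[0,0,0],-0.3],
    [[0,0.1,0.9],[0,0,0],-0.3],
    [[0,0.1,1.1],[0,0,0],-0.3],
    [[0,0.1,1.1],[0,0,0],-0.3],
    [[0,0.1,1.1],[0,0,0],-0.3],
  ],
)

```text
time: 11.4
eef_pos: [528.9, -306.0, 17.5]
ee_rot: [[-1.0, -0.029, 0.0], [-0.029, 1.0, -0.0], [-0.0, -0.0, -1.0]]
ft_force: [-0.3, 0.2, -0.5]
width: 0.616
grasp_force: 65.6
```

Request:
drive_tool(
  plan=[
    [[0,0,0.05],[0,0,0],0.6],
    [[0,0,0.05],[0,0,0],0.6],
    [[0,0,0.05],[0,0,0],0.6],
    [[0,0,-2],[0,0,0],0.6],
    [[0,0,-7],[0,0,0],0.6],
    [[0,0,-12],[0,0,0],0.6],
    [[0,3,-13],[0,0,0],0.6],
    [[0.5,7,-13],[0,0,0],0.6],
    [[1,11,-13],[0,0,0],0.4],
    [[1.5,15,-13],[0,0,0],0.4],
  ],
)

```text
time: 12.4
eef_pos: [509.1, -155.3, 147.7]
ee_rot: [[-1.0, -0.028, 0.001], [-0.028, 1.0, -0.0], [-0.001, -0.0, -1.0]]
ft_force: [-0.3, 0.1, 0.5]
width: 0.701
grasp_force: 0.0
```

```bash
python3 go.py 452 52 150 75.4
```

```text
t 12.4 p [ 509.1 -155.3  147.7] yaw 91.63 w 0.701 F [-0.3  0.1  0.5] q [-17.  20.  -4.  66.   0. -19.]
shift [ 5.12 20.88 -0.24] turn [-0.     0.001  0.283]
```

Request:
drive_tool(
  plan=[
    [[1.5,5,0],[0,0,0.07],0.4],
    [[2.5,10,0],[0,0,0.14],0.4],
    [[4,15,0],[0,0,0.21],0.4],
    [[5,19,0],[0,0,0.283],0.4],
    [[5.1,20.9,0],[0,0,0.283],0.4],
    [[5.1,20.9,0],[0,0,0.283],0.4],
    [[5.1,20.9,0],[0,0,0.283],0.4],
  ],
)

```text
time: 13.1
eef_pos: [452.5, 51.0, 147.5]
ee_rot: [[-0.968, 0.25, 0.001], [0.25, 0.968, -0.001], [-0.001, -0.0, -1.0]]
ft_force: [0.5, 0.0, -0.1]
width: 0.703
grasp_force: 0.0
```

```bash
python3 snap.py g scene side wrist; python3 go.py 452 52 9 75.4;  python3 m1.py g wrist | grep -E "px=.* size=\[ *3[0-9].* 1[12]"; python3 m1.py g scene side | grep -E "\-30[0-9].*|-11[0-9]"
```

```text
t 13.25 p [452.7  49.9 147.3] yaw 75.35 w 0.697 F [-0.2 -0.3 -0.3] q [  6.  12. -15.  63.  -0.  21.]
shift [ 0.12  0.19 13.83] turn [-0.     0.    -0.001]
px=[326. 222.] n=7817 rect=[451.5  54.7] size=[ 31.7 118.1] ang=-14.600000381469727 mean=[448.1  55.6]
px=[288. 334.] n=648 rect=[ 522.4 -117.9] size=[59.3 63. ] ang=-61.900001525878906 mean=[ 522.4 -118.5]
px=[233. 432.] n=1483 rect=[ 528.8 -307.8] size=[55.1 91.1] ang=1.5 mean=[ 529.8 -307.8]
px=[378. 312.] n=585 rect=[ 520.5 -117.3] size=[63.4 63.9] ang=-83.0 mean=[ 519.9 -117.9]
px=[425. 406.] n=1847 rect=[ 526.8 -305.9] size=[57.1 91.8] ang=1.5 mean=[ 525.9 -307.5]
```

Both pads are on their patches, within about 1.5 mm. I'll grip the batten.

Request:
drive_tool(
  plan=[
    [[0,0.2,4],[0,0,0],0.4],
    [[0,0.2,8],[0,0,0],0.4],
    [[0,0.2,11],[0,0,0],0.4],
    [[0,0.2,13],[0,0,0],0.4],
    [[0,0.2,13.8],[0,0,0],0.4],
    [[0,0.2,13.8],[0,0,0],0.4],
    [[0,0.2,13.8],[0,0,0],-0.8],
  ],
)

```text
time: 13.95
eef_pos: [453.8, 52.5, 10.1]
ee_rot: [[-0.968, 0.252, 0.001], [0.252, 0.968, 0.0], [-0.001, 0.0, -1.0]]
ft_force: [0.2, -0.1, -0.5]
width: 0.544
grasp_force: 0.0
```

Request:
drive_tool(
  plan=[
    [[0,0,0],[0,0,0],-0.8],
    [[0,0,0],[0,0,0],-0.8],
    [[0,0,0],[0,0,0],-0.8],
    [[0,0,0],[0,0,0],-0.8],
    [[0,0,0],[0,0,0],-0.8],
    [[0,0,0],[0,0,0],-0.8],
  ],
)

```text
time: 14.55
eef_pos: [454.4, 53.0, 10.8]
ee_rot: [[-0.968, 0.251, 0.004], [0.251, 0.968, -0.0], [-0.003, 0.001, -1.0]]
ft_force: [0.5, -1.5, 6.3]
width: 0.363
grasp_force: 61.0
```

```bash
python3 go.py 524 -210 165 91.7
```

```text
t 14.55 p [454.4  53.   10.8] yaw 75.46 w 0.363 F [ 0.5 -1.5  6.3] q [  7.  22. -25.  42.  -0.  21.]
shift [-13.4  -23.69 -15.4 ] turn [ 0.     0.004 -0.284]
```

Request:
drive_tool(
  plan=[
    [[0,0,-4],[0,0,0],-0.8],
    [[0,0,-9],[0,0,0],-0.8],
    [[-1,-3,-14],[0,0,-0.05],-0.8],
    [[-4,-7,-15.4],[0,0,-0.1],-0.8],
    [[-7,-11,-15.4],[0,0,-0.15],-0.8],
    [[-10,-15,-15.4],[0,0,-0.22],-0.8],
    [[-12.5,-19,-15.4],[0,0,-0.284],-0.8],
    [[-13.7,-22.5,-15.4],[0,0,-0.284],-0.8],
    [[-13.7,-23.6,-15.4],[0,0,-0.284],-0.8],
    [[-13.7,-23.6,-15.4],[0,0,-0.284],-0.8],
  ],
)

```text
time: 15.55
eef_pos: [525.3, -211.3, 162.8]
ee_rot: [[-1.0, -0.027, -0.001], [-0.027, 1.0, 0.001], [0.001, 0.001, -1.0]]
ft_force: [-1.0, 0.3, -0.8]
width: 0.363
grasp_force: 60.0
```

```bash
python3 snap.py h wrist; python3 go.py 526.5 -210.2 19 91.7; python3 m1.py h wrist | grep -A1 -E "panel|wrist 36"
```

```text
t 15.6 p [ 525.4 -209.8  162.9] yaw 91.65 w 0.359 F [-0.2  0.8 -1.4] q [-22.  23.   3.  70.   0. -23.]
shift [-0.13 -0.06 14.39] turn [ 0.001 -0.001 -0.001]
wrist 36
px=[191. 223.] n=9057 rect=[ 528.1 -303.6] size=[54.6 89.4] ang=1.7000000476837158 mean=[ 526.1 -303.7]
--
panel
{'px': array([332., 174.]), 'n': np.int32(67003), 'rect': array([ 523.9, -208. ]), 'size': array([217.9, 297.8]), 'ang': np.float32(-88.3), 'mean': array([ 493.8, -202.7])}
```

View pics/h_wrist.png

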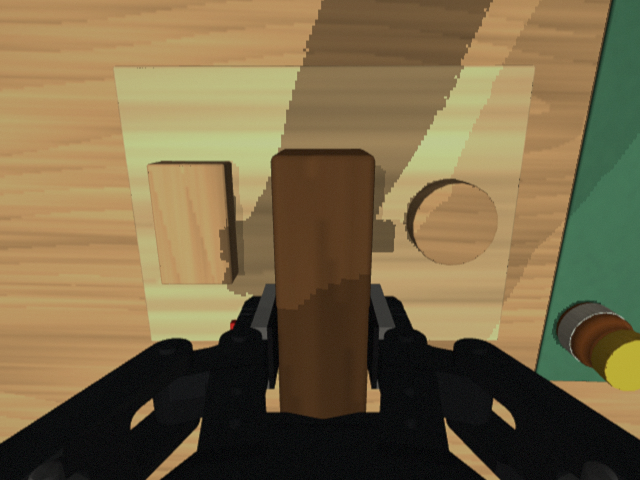

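The batten is over mid-panel: batten mid column 323, panel mid column 324. I'll lower it.

Request:
drive_tool(
  plan=[
    [[-0.1,0,4],[0,0,0],-0.8],
    [[-0.1,0,8],[0,0,0],-0.8],
    [[-0.1,0,11],[0,0,0],-0.8],
    [[-0.1,0,12.5],[0,0,0],-0.8],
    [[-0.1,0,13.3],[0,0,0],-0.8],
    [[-0.1,0,13.3],[0,0,0],-0.8],
    [[-0.1,0,13.3],[0,0,0],-0.8],
  ],
)

```text
time: 16.3
eef_pos: [528.0, -209.2, 31.4]
ee_rot: [[-1.0, -0.032, 0.002], [-0.032, 1.0, -0.0], [-0.002, -0.0, -1.0]]
ft_force: [-0.0, 0.4, -0.6]
width: 0.361
grasp_force: 60.1
```

```bash
python3 go.py 526.5 -210 19 91.7
```

```text
t 16.3 p [ 528.  -209.2   31.4] yaw 91.81 w 0.361 F [-0.   0.4 -0.6] q [-22.  30.  -7.  53.   0. -23.]
shift [ 0.16 -0.08  1.24] turn [-0.     0.002  0.002]
```

Request:
drive_tool(
  plan=[
    [[0.15,-0.1,0.6],[0,0,0],-0.8],
    [[0.15,-0.1,1.0],[0,0,0],-0.8],
    [[0.15,-0.1,1.2],[0,0,0],-0.8],
    [[0.15,-0.1,1.2],[0,0,0],-0.8],
    [[0.15,-0.1,1.2],[0,0,0],-0.8],
  ],
)

```text
time: 16.8
eef_pos: [525.7, -211.1, 18.8]
ee_rot: [[-1.0, -0.03, 0.0], [-0.03, 1.0, -0.0], [-0.0, -0.0, -1.0]]
ft_force: [-1.7, -0.4, 4.0]
width: 0.364
grasp_force: 60.5
```

Request:
drive_tool(
  plan=[
    [[0,0,0],[0,0,0],0.2],
    [[0,0,0],[0,0,0],0.2],
    [[0,0,0],[0,0,0],0.2],
    [[0,0,-2],[0,0,0],0.2],
    [[0,0,-7],[0,0,0],0.2],
    [[0,0,-12],[0,0,0],0.2],
    [[0.5,3,-14.5],[0,0,0],0.2],
    [[1,7,-14.5],[0,0,0],0.2],
    [[2,12,-14.5],[0,0,0],0.2],
    [[3,17,-14.5],[0,0,0],0.2],
  ],
)

```text
time: 17.8
eef_pos: [490.8, -42.7, 163.6]
ee_rot: [[-1.0, -0.029, 0.001], [-0.029, 1.0, 0.0], [-0.001, 0.0, -1.0]]
ft_force: [0.0, -0.4, -1.0]
width: 0.601
grasp_force: 0.0
```

```bash
python3 go.py 450.5 336 160 90
```

```text
t 17.8 p [490.8 -42.7 163.6] yaw 91.64 w 0.601 F [ 0.  -0.4 -1. ] q [-5. 15. -8. 67.  0. -7.]
shift [ 2.94 37.97  0.36] turn [0.    0.001 0.029]
```

Request:
drive_tool(
  plan=[
    [[0.5,4,0],[0,0,0.03],0.2],
    [[1,9,0],[0,0,0.03],0.2],
    [[1.5,14,0],[0,0,0.03],0.2],
    [[2,19,0],[0,0,0.03],0.2],
    [[2.9,24,0],[0,0,0.03],0.2],
    [[2.9,29,0],[0,0,0.03],0.2],
    [[2.9,34,0],[0,0,0.03],0.2],
    [[2.9,37,0],[0,0,0.03],0.2],
    [[2.9,38,0],[0,0,0.03],0.2],
    [[2.9,38,0],[0,0,0.03],0.2],
  ],
)

```text
time: 18.8
eef_pos: [450.1, 336.2, 162.8]
ee_rot: [[-1.0, -0.003, -0.0], [-0.003, 1.0, -0.001], [0.0, -0.001, -1.0]]
ft_force: [-0.3, 0.1, 0.3]
width: 0.599
grasp_force: 0.0
```

Request:
drive_tool(
  plan=[
    [[0,0,0],[0,0,0],0.2],
    [[0,0,0],[0,0,0],0.2],
  ],
)

```text
time: 19.0
eef_pos: [450.7, 333.4, 163.3]
ee_rot: [[-1.0, 0.002, -0.0], [0.002, 1.0, -0.001], [0.0, -0.001, -1.0]]
ft_force: [-0.1, 0.0, -0.8]
width: 0.603
grasp_force: 0.0
```

```bash
python3 snap.py i scene side wrist; python3 go.py 450.5 336 36 90; python3 m1.py i wrist | grep -A2 -E "wrist 62|wrist 28"; python3 m1.py i scene side | grep -E "\[.*-2[01][0-9].*"
```

```text
t 19.15 p [450.9 333.8 163.5] yaw 89.89 w 0.603 F [ 0.4  0.4 -0.3] q [37. 23.  3. 70. -0. 37.]
shift [ 0.04  0.22 12.75] turn [-0.     0.    -0.002]
wrist 28
px=[329.   5.] n=463 rect=[307.8 340.2] size=[ 7.4 35.1] ang=89.9000015258789 mean=[306.7 339.8]
px=[ 65. 104.] n=3582 rect=[366.8 160.6] size=[19.6 93.8] ang=88.69999694824219 mean=[366.8 159.7]
--
wrist 62
px=[328. 235.] n=1340 rect=[450.5 339.3] size=[27.3 27.4] ang=27.0 mean=[450.3 339.3]
wrist 74
{'px': array([261., 394.]), 'n': np.int32(16305), 'rect': array([ 525.8, -212.3]), 'size': array([220.6, 300.7]), 'ang': np.float32(-88.3), 'mean': array([ 529.1, -222.1])}
{'px': array([400., 384.]), 'n': np.int32(16728), 'rect': array([ 522.7, -211.5]), 'size': array([220.9, 302.9]), 'ang': np.float32(-88.2), 'mean': array([ 515.4, -241.6])}
patch {'px': array([453., 357.]), 'n': np.int32(205), 'rect': array([ 613.4, -209.4]), 'size': array([  8.2, 152.7]), 'ang': np.float32(-86.7), 'mean': array([ 613.4, -215.9])}
```

View pics/i_wrist.png

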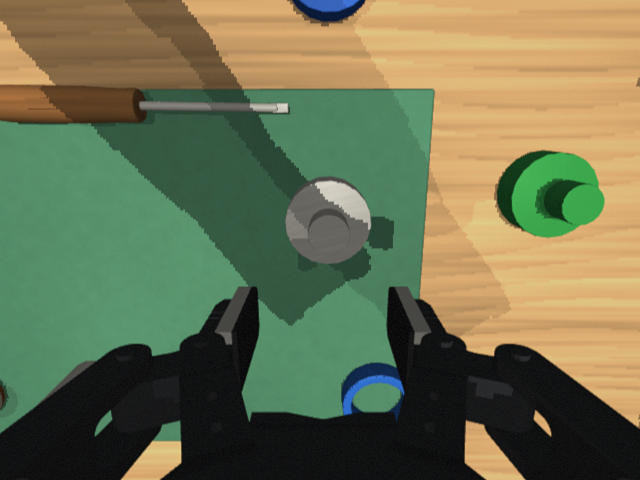

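The steel weight's knob is at (328,233), about 3 mm to +y of the finger centre (323). Blue and green look-alikes are elsewhere. I'll descend to the knob and check the batten too.

Request:
drive_tool(
  plan=[
    [[0,0.3,3],[0,0,0],0.2],
    [[0,0.3,6.5],[0,0,0],0.2],
    [[0,0.3,9.5],[0,0,0],0.2],
    [[0,0.3,11.5],[0,0,0],0.2],
    [[0,0.3,12.5],[0,0,0],0.2],
    [[0,0.3,12.6],[0,0,0],0.2],
    [[0,0.3,12.6],[0,0,0],0.2],
  ],
)

```text
time: 19.85
eef_pos: [451.3, 338.2, 38.1]
ee_rot: [[-1.0, 0.0, 0.001], [0.0, 1.0, 0.001], [-0.001, 0.001, -1.0]]
ft_force: [0.3, 0.3, 0.6]
width: 0.596
grasp_force: 0.0
```

```bash
python3 go.py 450.5 336.7 35 90; sed 's/(28,36,62,74)/(44,)/' m1.py > m2.py; python3 m2.py i scene side | grep "\[.*-20.*px=\|px=.*-2[01]"
```

```text
t 19.85 p [451.3 338.2  38.1] yaw 89.98 w 0.596 F [0.3 0.3 0.6] q [37. 30. -7. 53.  0. 37.]
shift [ 0.08 -0.15  0.31] turn [ 0.001  0.001 -0.   ]
px=[262. 378.] n=1300 rect=[ 524.9 -213.4] size=[ 32.9 120.1] ang=1.899999976158142 mean=[ 526.3 -213.2]
px=[398. 350.] n=1306 rect=[ 522.3 -212.7] size=[ 35.4 120.3] ang=1.7999999523162842 mean=[ 521.4 -212.2]
```

Batten is within about 1 mm of centre and parallel. Gripping the knob.

Request:
drive_tool(
  plan=[
    [[0,-0.1,0.2],[0,0,0],0.2],
    [[0,-0.1,0.2],[0,0,0],-0.9],
    [[0,-0.1,0.2],[0,0,0],-0.9],
    [[0,-0.1,0.2],[0,0,0],-0.9],
    [[0,-0.1,0.2],[0,0,0],-0.9],
    [[0,-0.1,0.2],[0,0,0],-0.9],
    [[0,-0.1,0.2],[0,0,0],-0.9],
    [[0,-0.1,0.2],[0,0,0],-0.9],
  ],
)

```text
time: 20.65
eef_pos: [451.1, 337.5, 36.5]
ee_rot: [[-1.0, -0.0, 0.002], [-0.0, 1.0, 0.001], [-0.002, 0.001, -1.0]]
ft_force: [-1.3, -1.0, 6.2]
width: 0.3
grasp_force: 59.9
```

```bash
python3 go.py 450 336 180 90
```

```text
t 20.65 p [451.1 337.5  36.5] yaw 90.01 w 0.3 F [-1.3 -1.   6.2] q [37. 30. -7. 53. -0. 37.]
shift [  0.09  -0.14 -14.35] turn [0.001 0.002 0.   ]
```

Request:
drive_tool(
  plan=[
    [[0,0,-2],[0,0,0],-0.9],
    [[0,0,-5],[0,0,0],-0.9],
    [[0,0,-8],[0,0,0],-0.9],
    [[0,0,-11],[0,0,0],-0.9],
    [[0,0,-13.5],[0,0,0],-0.9],
    [[0,-1.5,-14.5],[0,0,0],-0.9],
    [[0,-4,-14.5],[0,0,0],-0.9],
    [[-0.5,-7,-14.5],[0,0,0],-0.9],
    [[-1,-10,-14.5],[0,0,0],-0.9],
    [[-1.5,-13,-14.5],[0,0,0],-0.9],
  ],
)

```text
time: 21.65
eef_pos: [463.7, 204.6, 177.9]
ee_rot: [[-1.0, -0.0, -0.005], [-0.0, 1.0, -0.003], [0.005, -0.003, -1.0]]
ft_force: [0.1, 0.1, -8.0]
width: 0.306
grasp_force: 60.8
```

```bash
python3 go.py 528 -305.5 180 90
```

```text
t 21.65 p [463.7 204.6 177.9] yaw 90.02 w 0.306 F [ 0.1  0.1 -8. ] q [24. 16. -4. 70. -0. 24.]
shift [ -6.41 -51.01  -0.1 ] turn [-0.003 -0.005  0.   ]
```

Request:
drive_tool(
  plan=[
    [[-0.6,-4,0],[0,0,0],-0.9],
    [[-1.2,-8,0],[0,0,0],-0.9],
    [[-1.8,-12,0],[0,0,0],-0.9],
    [[-2.4,-16,0],[0,0,0],-0.9],
    [[-3,-20,0],[0,0,0],-0.9],
    [[-3.6,-24,0],[0,0,0],-0.9],
    [[-4.2,-28,0],[0,0,0],-0.9],
    [[-4.8,-32,0],[0,0,0],-0.9],
    [[-5.4,-36,0],[0,0,0],-0.9],
    [[-6,-39,0],[0,0,0],-0.9],
  ],
)

```text
time: 22.65
eef_pos: [523.3, -185.4, 177.7]
ee_rot: [[-1.0, 0.002, -0.005], [0.002, 1.0, 0.001], [0.005, 0.001, -1.0]]
ft_force: [0.9, 0.5, -8.3]
width: 0.306
grasp_force: 60.9
```

```bash
python3 go.py 528 -305.5 150 90
```

```text
t 22.65 p [ 523.3 -185.4  177.7] yaw 89.88 w 0.306 F [ 0.9  0.5 -8.3] q [-19.  22.   3.  72.  -0. -19.]
shift [ -0.51 -12.01   2.76] turn [ 0.001 -0.005 -0.002]
```

Request:
drive_tool(
  plan=[
    [[-0.2,-3,0],[0,0,0],-0.9],
    [[-0.4,-6,0],[0,0,0],-0.9],
    [[-0.5,-9,0],[0,0,0],-0.9],
    [[-0.5,-11,1],[0,0,0],-0.9],
    [[-0.5,-12,2.7],[0,0,0],-0.9],
    [[-0.5,-12,5],[0,0,0],-0.9],
    [[-0.5,-12,6.5],[0,0,0],-0.9],
    [[-0.5,-12,7],[0,0,0],-0.9],
    [[-0.5,-12,7],[0,0,0],-0.9],
    [[-0.5,-12,7],[0,0,0],-0.9],
  ],
)

```text
time: 23.65
eef_pos: [530.8, -302.8, 110.4]
ee_rot: [[-1.0, -0.0, 0.0], [-0.0, 1.0, 0.0], [-0.0, 0.0, -1.0]]
ft_force: [0.5, -0.2, -7.4]
width: 0.308
grasp_force: 60.9
```

```bash
python3 snap.py j wrist; python3 go.py 527.8 -305.5 71 90
```

```text
t 23.7 p [ 531.2 -303.   111. ] yaw 90.03 w 0.302 F [-0.  -0.2 -6.7] q [-30.  30.   7.  66.   0. -30.]
shift [ 0.35 -0.25  4.  ] turn [-0.001  0.001  0.001]
```

View pics/j_wrist.png

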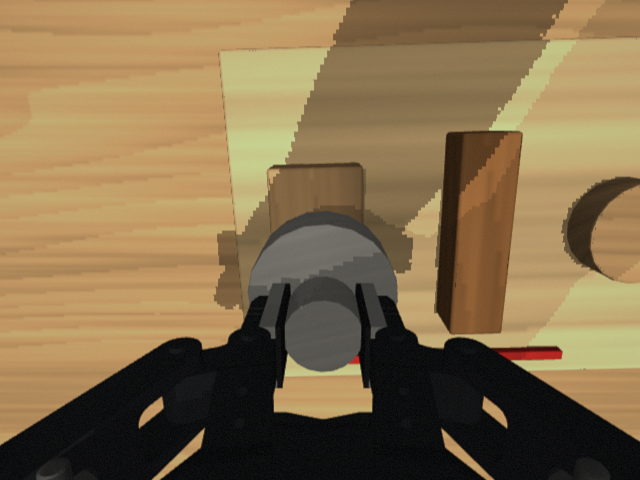

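Held weight (disc centre about (323,275)) is over the oblong pad (mid column about 318), so shift about 2.7 mm to -y and lower.

Request:
drive_tool(
  plan=[
    [[0.3,-0.27,1],[0,0,0],-0.9],
    [[0.3,-0.27,2],[0,0,0],-0.9],
    [[0.3,-0.27,2.8],[0,0,0],-0.9],
    [[0.3,-0.27,3.2],[0,0,0],-0.9],
    [[0.3,-0.27,3.4],[0,0,0],-0.9],
    [[0.3,-0.27,3.4],[0,0,0],-0.9],
    [[0.3,-0.27,3.4],[0,0,0],-0.9],
  ],
)

```text
time: 24.4
eef_pos: [528.0, -305.7, 76.6]
ee_rot: [[-1.0, -0.0, 0.001], [-0.0, 1.0, -0.0], [-0.001, -0.0, -1.0]]
ft_force: [0.1, 0.8, -7.9]
width: 0.305
grasp_force: 60.8
```

```bash
python3 go.py 527.8 -305.7 71 90
```

```text
t 24.4 p [ 528.  -305.7   76.6] yaw 90.02 w 0.305 F [ 0.1  0.8 -7.9] q [-30.  32.   4.  62.   0. -30.]
shift [ 0.02 -0.    0.56] turn [-0.     0.001  0.   ]
```

Request:
drive_tool(
  plan=[
    [[0,0,0.2],[0,0,0],-0.9],
    [[0,0,0.35],[0,0,0],-0.9],
    [[0,0,0.5],[0,0,0],-0.9],
    [[0,0,0.5],[0,0,0],-0.9],
    [[0,0,0.5],[0,0,0],-0.9],
  ],
)

```text
time: 24.9
eef_pos: [527.6, -305.5, 71.2]
ee_rot: [[-1.0, -0.0, -0.0], [-0.0, 1.0, 0.0], [0.0, 0.0, -1.0]]
ft_force: [0.1, -0.0, -7.6]
width: 0.304
grasp_force: 60.9
```

Request:
drive_tool(
  plan=[
    [[0,0,0.05],[0,0,0],-0.9],
    [[0,0,0.1],[0,0,0],-0.9],
    [[0,0,0.1],[0,0,0],-0.9],
    [[0,0,0.1],[0,0,0],-0.9],
  ],
)

```text
time: 25.3
eef_pos: [527.8, -305.6, 70.6]
ee_rot: [[-1.0, -0.0, 0.0], [-0.0, 1.0, -0.0], [-0.0, -0.0, -1.0]]
ft_force: [0.1, 1.0, -6.7]
width: 0.307
grasp_force: 61.0
```

Request:
drive_tool(
  plan=[
    [[0,0,0.05],[0,0,0],-0.9],
    [[0,0,0.1],[0,0,0],-0.9],
    [[0,0,0.1],[0,0,0],-0.9],
    [[0,0,0.1],[0,0,0],-0.9],
  ],
)

```text
time: 25.7
eef_pos: [527.8, -305.7, 70.5]
ee_rot: [[-1.0, -0.0, 0.001], [-0.0, 1.0, -0.001], [-0.001, -0.001, -1.0]]
ft_force: [-4.1, 2.4, 5.6]
width: 0.303
grasp_force: 62.3
```

Contact is felt at +5.6 N, so I'll release and rise.

Request:
drive_tool(
  plan=[
    [[0,0,-0.05],[0,0,0],0.2],
    [[0,0,-0.05],[0,0,0],0.2],
    [[0,0,-0.05],[0,0,0],0.2],
    [[0,0,-0.05],[0,0,0],0.2],
    [[0,0,-2],[0,0,0],0.2],
    [[0,0,-6],[0,0,0],0.2],
    [[0,0,-10],[0,0,0],0.2],
    [[-0.5,3,-11],[0,0,0],0.2],
    [[-1,7,-11],[0,0,0],0.2],
    [[-1.5,12,-11],[0,0,0],0.2],
  ],
)

```text
time: 26.7
eef_pos: [543.5, -186.1, 180.2]
ee_rot: [[-1.0, 0.003, 0.003], [0.003, 1.0, -0.001], [-0.003, -0.001, -1.0]]
ft_force: [0.5, 0.6, 0.3]
width: 0.6
grasp_force: 0.0
```

```bash
python3 go.py 602.3 124 180 90;  python3 go.py 560 124 180 90
```

```text
t 26.7 p [ 543.5 -186.1  180.2] yaw 89.83 w 0.6 F [0.5 0.6 0.3] q [-19.  24.   6.  73.  -0. -19.]
shift [-5.79 31.03 -0.  ] turn [-0.001  0.003 -0.003]
t 26.7 p [ 543.5 -186.1  180.2] yaw 89.83 w 0.6 F [0.5 0.6 0.3] q [-19.  24.   6.  73.  -0. -19.]
shift [-1.560e+00  3.102e+01 -1.000e-02] turn [-0.001  0.003 -0.003]
```

Request:
drive_tool(
  plan=[
    [[-0.5,5,0],[0,0,0],0.4],
    [[-1,10,0],[0,0,0],0.4],
    [[-2,15,0],[0,0,0],0.4],
    [[-3,20,0],[0,0,0],0.4],
    [[-4,25,0],[0,0,0],0.4],
    [[-5,29,0],[0,0,0],0.4],
    [[-5.8,31,0],[0,0,0],0.4],
    [[-5.8,31,0],[0,0,0],0.4],
    [[-5.8,31,0],[0,0,0],0.4],
    [[-5.8,31,0],[0,0,0],0.4],
  ],
)

```text
time: 27.7
eef_pos: [600.3, 123.2, 179.2]
ee_rot: [[-1.0, 0.001, -0.0], [0.001, 1.0, -0.0], [0.0, -0.0, -1.0]]
ft_force: [-0.1, 0.5, 0.2]
width: 0.697
grasp_force: 0.0
```

```bash
python3 snap.py k scene side wrist; python3 go.py 602.3 124 32 90; python3 m1.py k wrist | grep -A2 -E "wrist 74"; sed 's/(28,36,62,74)/(96,64)/' m1.py > m3.py; python3 m3.py k scene side | grep "px=.*-30"
```

```text
t 27.85 p [600.5 122.8 179.5] yaw 89.9 w 0.699 F [ 0.   0.5 -1. ] q [12. 28. 13. 75. -0. 12.]
shift [-0.18  0.12 14.75] turn [-0.     0.    -0.002]
wrist 74
px=[326. 237.] n=2501 rect=[603.1 126.7] size=[38.3 38.4] ang=-0.10000000149011612 mean=[602.6 126.8]
panel
px=[226. 416.] n=286 rect=[ 528.7 -307. ] size=[26.4 28.7] ang=-14.300000190734863 mean=[ 528.5 -307.4]
px=[230. 427.] n=949 rect=[ 528.6 -307.3] size=[62.4 63.4] ang=76.9000015258789 mean=[ 531.8 -310.2]
px=[431. 375.] n=321 rect=[ 526.4 -305.8] size=[27.1 28.8] ang=55.099998474121094 mean=[ 526.3 -306. ]
px=[427. 395.] n=1103 rect=[ 524.7 -308.5] size=[61.4 63. ] ang=-33.29999923706055 mean=[ 523.1 -312.1]
```

View pics/k_wrist.png

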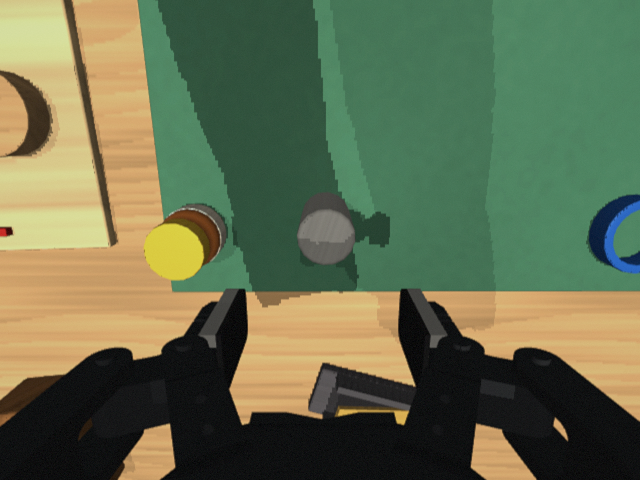

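The wide weight stands at the middle of the oblong pad in both views. The tall weight is at (326,236), 2 mm to +y of the fingers.

Request:
drive_tool(
  plan=[
    [[-0.2,0.2,3],[0,0,0],0.4],
    [[-0.2,0.2,6.5],[0,0,0],0.4],
    [[-0.2,0.2,9.5],[0,0,0],0.4],
    [[-0.2,0.2,12],[0,0,0],0.4],
    [[-0.2,0.2,14],[0,0,0],0.4],
    [[-0.2,0.2,14.6],[0,0,0],0.4],
    [[-0.2,0.2,14.6],[0,0,0],0.4],
    [[-0.2,0.2,14.6],[0,0,0],0.4],
  ],
)

```text
time: 28.65
eef_pos: [603.6, 125.9, 34.6]
ee_rot: [[-1.0, 0.0, 0.002], [0.0, 1.0, 0.0], [-0.002, 0.0, -1.0]]
ft_force: [0.8, -1.4, -0.1]
width: 0.7
grasp_force: 0.0
```

Request:
drive_tool(
  plan=[
    [[0,0,0],[0,0,0],-0.7],
    [[0,0,0],[0,0,0],-0.7],
    [[0,0,0],[0,0,0],-0.7],
    [[0,0,0],[0,0,0],-0.7],
    [[0,0,0],[0,0,0],-0.7],
    [[0,0,0],[0,0,0],-0.7],
    [[0,0,0],[0,0,0],-0.7],
  ],
)

```text
time: 29.35
eef_pos: [603.9, 126.1, 35.3]
ee_rot: [[-1.0, -0.0, 0.003], [-0.0, 1.0, 0.0], [-0.003, 0.0, -1.0]]
ft_force: [0.0, -1.0, 5.6]
width: 0.456
grasp_force: 60.7
```

```bash
python3 go.py 522 -115 200 90
```

```text
t 29.35 p [603.9 126.1  35.3] yaw 90.0 w 0.456 F [ 0.  -1.   5.6] q [12. 35.  2. 57. -0. 12.]
shift [  8.13 -24.11 -16.5 ] turn [0.    0.003 0.   ]
```

Request:
drive_tool(
  plan=[
    [[0,0,-2],[0,0,0],-0.7],
    [[0,0,-5],[0,0,0],-0.7],
    [[0,0,-8],[0,0,0],-0.7],
    [[0,0,-11],[0,0,0],-0.7],
    [[0,0,-14],[0,0,0],-0.7],
    [[0.5,-1,-16],[0,0,0],-0.7],
    [[1.5,-3,-16.5],[0,0,0],-0.7],
    [[2.5,-6,-16.5],[0,0,0],-0.7],
    [[3.5,-9.5,-16.5],[0,0,0],-0.7],
    [[4.5,-13,-16.5],[0,0,0],-0.7],
  ],
)

```text
time: 30.35
eef_pos: [556.1, -4.4, 197.1]
ee_rot: [[-1.0, -0.001, -0.003], [-0.001, 1.0, 0.0], [0.003, 0.0, -1.0]]
ft_force: [-0.9, -0.6, -5.5]
width: 0.449
grasp_force: 61.5
```

```bash
python3 go.py 522.7 -115.3 120 90
```

```text
t 30.35 p [556.1  -4.4 197.1] yaw 90.08 w 0.449 F [-0.9 -0.6 -5.5] q [-0. 21.  5. 74.  0. -1.]
shift [  3.34 -11.09   7.72] turn [ 0.    -0.003  0.001]
```

Request:
drive_tool(
  plan=[
    [[1,-3,0],[0,0,0],-0.7],
    [[2,-6,0],[0,0,0],-0.7],
    [[3,-9,0.5],[0,0,0],-0.7],
    [[3.3,-11,2],[0,0,0],-0.7],
    [[3.3,-11,5],[0,0,0],-0.7],
    [[3.3,-11,7],[0,0,0],-0.7],
    [[3.3,-11,7.7],[0,0,0],-0.7],
    [[3.3,-11,7.7],[0,0,0],-0.7],
    [[3.3,-11,7.7],[0,0,0],-0.7],
  ],
)

```text
time: 31.25
eef_pos: [525.1, -113.7, 121.9]
ee_rot: [[-1.0, -0.001, 0.001], [-0.001, 1.0, -0.0], [-0.001, -0.0, -1.0]]
ft_force: [-0.2, -0.3, -5.2]
width: 0.452
grasp_force: 61.5
```

```bash
python3 snap.py l wrist; python3 go.py 522.7 -115.3 75 90
```

```text
t 31.3 p [ 525.6 -113.7  122.4] yaw 90.04 w 0.45 F [ 0.2 -0.1 -4.9] q [-12.  22.  -5.  63.   0. -12.]
shift [ 0.3  -0.15  4.74] turn [-0.     0.002  0.001]
```

View pics/l_wrist.png

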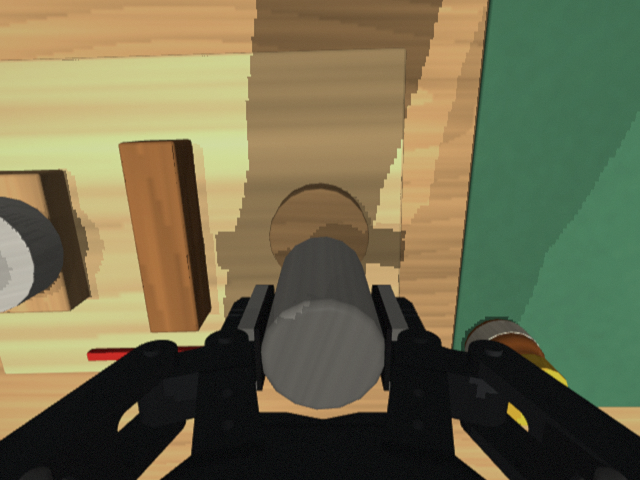

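The round pad (mid column 319.5) is about 2 mm to -y of the held weight (323). Correct and lower.

Request:
drive_tool(
  plan=[
    [[0.3,-0.2,1],[0,0,0],-0.7],
    [[0.3,-0.2,2.3],[0,0,0],-0.7],
    [[0.3,-0.2,3.5],[0,0,0],-0.7],
    [[0.3,-0.2,4.2],[0,0,0],-0.7],
    [[0.3,-0.2,4.5],[0,0,0],-0.7],
    [[0.3,-0.2,4.5],[0,0,0],-0.7],
    [[0.3,-0.2,4.5],[0,0,0],-0.7],
  ],
)

```text
time: 32.0
eef_pos: [522.0, -115.9, 76.7]
ee_rot: [[-1.0, -0.0, 0.001], [-0.0, 1.0, -0.0], [-0.001, -0.0, -1.0]]
ft_force: [-0.4, 0.3, -4.8]
width: 0.452
grasp_force: 61.5
```

```bash
python3 go.py 522.7 -115.5 69.8 90
```

```text
t 32.0 p [ 522.  -115.9   76.7] yaw 90.02 w 0.452 F [-0.4  0.3 -4.8] q [-13.  24.  -9.  57.  -0. -13.]
shift [-0.07  0.04  0.69] turn [-0.     0.001  0.   ]
```

Request:
drive_tool(
  plan=[
    [[-0.05,0,0.3],[0,0,0],-0.7],
    [[-0.05,0,0.5],[0,0,0],-0.7],
    [[-0.05,0,0.65],[0,0,0],-0.7],
    [[-0.05,0,0.65],[0,0,0],-0.7],
    [[-0.05,0,0.65],[0,0,0],-0.7],
  ],
)

```text
time: 32.5
eef_pos: [522.1, -115.8, 69.8]
ee_rot: [[-1.0, -0.0, -0.0], [-0.0, 1.0, 0.0], [0.0, 0.0, -1.0]]
ft_force: [-0.3, -1.0, -4.7]
width: 0.454
grasp_force: 61.5
```

Request:
drive_tool(
  plan=[
    [[0,0,0.05],[0,0,0],-0.7],
    [[0,0,0.05],[0,0,0],-0.7],
    [[0,0,0.05],[0,0,0],-0.7],
  ],
)

```text
time: 32.8
eef_pos: [522.2, -115.8, 69.4]
ee_rot: [[-1.0, -0.0, 0.0], [-0.0, 1.0, -0.0], [-0.0, -0.0, -1.0]]
ft_force: [-0.3, 0.3, -5.0]
width: 0.455
grasp_force: 61.5
```

Request:
drive_tool(
  plan=[
    [[0,0,0.05],[0,0,0],-0.7],
    [[0,0,0.1],[0,0,0],-0.7],
    [[0,0,0.1],[0,0,0],-0.7],
    [[0,0,0.1],[0,0,0],-0.7],
  ],
)

```text
time: 33.2
eef_pos: [522.4, -115.8, 69.2]
ee_rot: [[-1.0, -0.0, 0.001], [-0.0, 1.0, -0.0], [-0.001, -0.0, -1.0]]
ft_force: [-2.8, 0.1, 5.9]
width: 0.454
grasp_force: 62.5
```

Contact. Release and rise.

Request:
drive_tool(
  plan=[
    [[0,0,-0.05],[0,0,0],0.3],
    [[0,0,-0.05],[0,0,0],0.3],
    [[0,0,-0.05],[0,0,0],0.3],
    [[0,0,-0.05],[0,0,0],0.3],
    [[0,0,-2],[0,0,0],0.3],
    [[0,0,-5],[0,0,0],0.3],
    [[0,0,-9],[0,0,0],0.3],
    [[0,2,-12],[0,0,0],0.3],
    [[0,7,-13],[0,0,0],0.3],
    [[0,12,-13],[0,0,0],0.3],
  ],
)

```text
time: 34.2
eef_pos: [523.9, 3.6, 201.0]
ee_rot: [[-1.0, 0.003, 0.006], [0.003, 1.0, 0.0], [-0.006, 0.0, -1.0]]
ft_force: [0.4, 0.3, -0.8]
width: 0.651
grasp_force: 0.0
```

Request:
drive_tool(
  plan=[
    [[0,5,0],[0,0,0],0.3],
    [[0,10,0],[0,0,0],0.3],
    [[0,12,0],[0,0,0],0.3],
    [[0,12,0],[0,0,0],0.3],
    [[0,12,0],[0,0,0],0.3],
    [[0,12,0],[0,0,0],0.3],
  ],
)

```text
time: 34.8
eef_pos: [522.1, 122.2, 198.2]
ee_rot: [[-1.0, 0.001, -0.0], [0.001, 1.0, -0.0], [0.0, -0.0, -1.0]]
ft_force: [0.3, -0.8, 0.0]
width: 0.651
grasp_force: 0.0
```

```bash
python3 snap.py z scene side; sed 's/(28,36,62,74)/(38,44,96,108)/' m1.py > m4.py; python3 m4.py z scene side | grep "px=.*-[123][0-9][0-9].*size"
```

```text
px=[289. 339.] n=369 rect=[ 525.9 -122.6] size=[51.  59.5] ang=32.599998474121094 mean=[ 528.5 -127.2]
px=[208. 426.] n=185 rect=[ 489.4 -311.2] size=[23.1 57.7] ang=-69.80000305175781 mean=[ 491.2 -318.4]
px=[251. 442.] n=461 rect=[ 561.  -306.7] size=[28.6 54.7] ang=87.80000305175781 mean=[ 563.9 -308.1]
px=[262. 378.] n=1294 rect=[ 525.  -213.5] size=[ 33.3 120.2] ang=1.7000000476837158 mean=[ 526.5 -213.2]
px=[287. 324.] n=46 rect=[ 529.6 -131.9] size=[11.6 31.9] ang=27.100000381469727 mean=[ 530.3 -132.2]
px=[226. 416.] n=289 rect=[ 528.2 -306.9] size=[26.4 27.6] ang=-14.399999618530273 mean=[ 528.4 -307.3]
px=[287. 313.] n=366 rect=[ 523.5 -118.6] size=[37.6 39.6] ang=-21.0 mean=[ 523.1 -118.7]
px=[514. 301.] n=105 rect=[ 762.2 -135. ] size=[21.3 70.8] ang=-70.0 mean=[ 762.9 -139.5]
px=[377. 315.] n=361 rect=[ 518.6 -121.3] size=[55.3 61.2] ang=-21.700000762939453 mean=[ 516.1 -126.7]
px=[401. 359.] n=207 rect=[ 522.5 -226.1] size=[  9.7 119.4] ang=-0.5 mean=[ 521.1 -226.2]
px=[402. 411.] n=526 rect=[ 498.1 -307.7] size=[34.3 55.8] ang=-87.0999984741211 mean=[ 492.3 -310.8]
px=[455. 409.] n=230 rect=[ 564.8 -322.2] size=[21.6 45.8] ang=49.599998474121094 mean=[ 562.3 -321.9]
px=[517. 300.] n=99 rect=[ 762.  -137.9] size=[20.5 64.2] ang=-69.5999984741211 mean=[ 763.5 -143.4]
px=[398. 350.] n=1305 rect=[ 522.3 -212.2] size=[ 34.4 120.3] ang=1.7999999523162842 mean=[ 521.2 -212.2]
px=[423. 416.] n=134 rect=[ 515.7 -325.2] size=[23.1 58.1] ang=-29.600000381469727 mean=[ 514.  -327.7]
px=[380. 289.] n=71 rect=[ 516.8 -126.3] size=[22.1 39.3] ang=-22.200000762939453 mean=[ 515.2 -128.9]
px=[431. 375.] n=323 rect=[ 526.6 -306. ] size=[26.6 29.9] ang=67.69999694824219 mean=[ 526.3 -306.2]
px=[382. 279.] n=309 rect=[ 519.5 -118. ] size=[39.1 39.7] ang=-75.0 mean=[ 519.9 -118.2]
```

View pics/z_side.png

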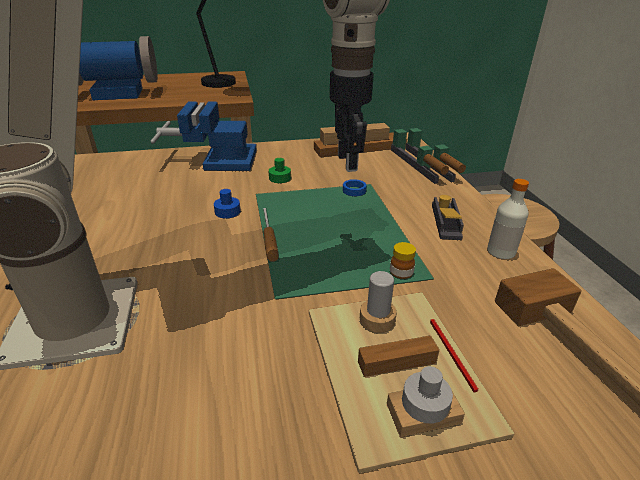

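The side view shows the tall weight (381,290) upright on the round pad, the batten (398,355) between the pads, and the wide weight (428,393) upright on the oblong pad. Every measured centre is within about 1.5 mm, and the pencil is undisturbed.

```bash
python3 -c "
from bench import robot
print(robot.close_job())"
```

```text
the job is handed in; nothing more can be done
None
```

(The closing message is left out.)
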